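# Weigh a batch of pickled onions

### The arm

A 6-joint arm with a two-finger parallel gripper is mounted at the origin on the work surface. World frame = base frame: x ahead of the robot, y to its left, z up, the work surface at z = 0. Lengths are in mm, angles in rad, forces in N, time in s.
With the tool pointing down it reaches from about 300 to 775 mm from the base axis. Payload 14.6 kg.
Tool frame: the origin (TCP) lies midway between the tips of the shut fingers; the grasp point (between the pads) lies 19 mm behind it (manip.grasp_offset is the distance from the TCP to the grasp point, in mm); z points along the fingers, y is the line along which they close (so a half turn about z gives the same grasp; the last joint's range is limited). The gripper opens to 94 mm and grips with 3 to 60 N. Pads are 16 mm wide; open, the fingers measure 119 mm over their backs; the gripper's body (75 mm by 177 mm) begins 78 mm behind the grasp point.
Start: joints at [-1.193, 0.3, 1.521, -0, 1.321, -0.067], TCP at [236.644, -496.476, 205.446] pointing down, gripper open.
Joint ranges: [-3.03, 3.03], [-0.79, 2.21], [0.23, 2.52], [-1.04, 4.18], [0, 3.07], [-2.55, 2.55]. Speed limits (rad/s): [2.22, 2.22, 2.57, 3.14, 3.14, 3.14].

### API

Orientations are given as [roll, pitch, yaw] about the fixed x, y, z axes, in that order (R = Rz(yaw) Ry(pitch) Rx(roll)).
In Python, from cell import manip, viewer gives the robot as it stands. The module is installed in compiled form; this text tells all that it offers.
- The arm moves only by the tool move_arm, never from a script. Its argument "moves" is a list of rows, each a list of 4 numbers: the shift along the tool's x, y, z in m, then the turn about the tool's z in rad. A call has 1 to 12 rows; each row is the pose to reach, as a shift and turn from the pose commanded when the call began, along the tool's axes at that moment; what a row does not reach only later rows make up. A row lasts 1/10 s, in which the tool goes at most 50 mm and 8.59 degrees, less where a joint would pass 70% of its speed; a pose out of reach is approached as far as the arm can. A call with a gripper value outside its range is refused whole. "jaw" is the finger opening in m, from 0 to 0.094, set as the call begins (left out, the last holds). The fingers move at their own pace and stop on an object; "squeeze" is the grip in N (left out, the last holds). Time passes only in rows, so rows that repeat a pose let the fingers close. It gives the time, the measured TCP pose, the force, the opening and the grip force at its end, in the units of the state.
- manip.read_state(): the state, without advancing time (a new reading comes with each control period).
- viewer.camera(name): name is "side" or "top" or "wrist"; returns a dict with "frame" (420x560x3 uint8, blue, green, red), "z_map" (420x560 float32, mm along the optical axis (not along the pixel's ray), 0 where there is no reading), "fx", "fy", "cx", "cy" (pixels), "D" ([k1, k2, p1, p2, k3] as OpenCV has them; the pictures are not rectified), "origin" and "orientation" of the camera in the world. Camera axes: x right, y down, z forward; pixel columns grow to the right and rows downward; lengths in mm; the calibration is good to about 2 mm. A picture is of the moment at which its call begins.
- manip.sign_off(): hands the job in; it is judged then, once.
The state is a dict: "clock": time; "joints": joint angles; "qd": joint speeds; "effort": joint torques, N m; "eef_pos": TCP position; "eef_rot": TCP orientation; "wrist_force": force on the tool from outside, world axes, zero at the start; "moment": the same for the moment, N m; "finger_gap": finger opening in mm; "finger_force": force on a finger pad.
Only numpy, scipy, OpenCV 4.12 (cv2) and the standard library are available. Lean on these libraries where they do the work, as an engineer would, in place of code of your own. Each camera call takes 0.05 s, during which the arm holds its last target. There are 200 camera calls.

### The job

Seat the weighing pan on the scale's two pegs, then use the scoop to bring every pickled onion from the draining tray into the pan. Put the scoop back upright on its drip mat, and last of all press the weigh button. Do not touch the onions with the fingers and leave the jug, the lid and the small jar where they are.

Things in the scene. Friction and masses are not known exactly. Their poses are not given: they have to be found in the camera images.
- tray: fixed white straight trough on steel feet. Origin on the table under its middle; x runs along it, away from the robot. Level floor 250 mm long, 104 mm wide inside, its top 14 mm above the table; walls 5 mm thick, 50 mm high; near end and sides upright, the far end wall leans outwards (+x) by 35 degrees. At the start the onions lie in the far part; the near 130 mm are free.
- tray_far (a point): middle of the edge between the inner floor and the leaning far end wall (+x) of the tray, 14 mm above the table
- tray_near (a point): middle of the edge between the inner floor and the near end wall (-x) of the tray, 14 mm above the table
- scale: fixed bench scale, steel platform 220 x 170 mm, top 40 mm above the table, with a 32 mm high grey console on its -x side. Two upright pegs, 10 mm diameter with tapered tips, rise 26 mm from the platform at x = +-85 mm, y = 0. Origin on the table under the platform's middle.
- scale_seat (a point): middle of the scale's platform top, 40 mm above the table, half way between the pegs: the pan's origin belongs here
- weigh (a joint): travel of the weigh button, 0 up to 0.006 m fully down (about 4 N, springs back). Round white push button, 30 mm diameter, in a black ring on the scale's console, pressed straight down.
- weigh_top (a point): middle of the top face of the weigh button (about 50 mm above the table when up)
- pan: loose milky plastic open box 132 x 136 x 55 mm (x, y, z), 4 mm walls, about 0.25 kg. Two ears at its foot, 8 mm thick, reach to x = +-104 mm, each with an upright 15 mm hole at x = +-85 mm, y = 0. On the +y wall an upright grip tab 12 mm thick (y), 50 mm wide (x), up to 98 mm high. Origin: middle of the underside. It fits the scale either way round.
- pan_grip (a point): point in the middle of the pan's grip tab, 80 mm above its underside (18 mm below the tab's top), at y = +70 mm; pinch the tab across its 12 mm thickness (pan's y)
- mat: fixed black rubber drip mat 180 x 130 x 6 mm, where the scoop lies at the start and is to be put back. Origin: middle of its underside.
- scoop: loose aluminium scoop, about 0.18 kg. Floor 100 mm long (x -48 to +52 mm), 92 mm wide outside, 2 mm thick; open front lip at +x; side and back walls 42 mm high, side walls 18 mm high over the front 22 mm. Upright black handle post 20 x 20 mm at x = -58 mm, 125 mm high. Origin: middle of the underside.
- scoop_grip (a point): point in the handle post, 105 mm above the scoop's underside, at x = -58 mm; the post may be pinched along x or along y
- scoop_lip (a point): middle of the front lip, at the underside, x = +52 mm
- jug: bystander: loose milky measuring jug with a handle, 104 mm across, 120 mm high; origin: middle of the underside
- lid: bystander: loose white jar lid lying flat, 100 mm across, 18 mm high; origin: middle of the underside
- small_jar: bystander: loose closed jar 80 mm across, 145 mm high; origin: middle of the underside
- onion1: pickled onion, a pale ball 37 mm in diameter, 25 g; origin at its centre. Three to six of the six onions are there, the rest are absent.
- onion2: pickled onion, a pale ball 37 mm in diameter, 25 g; origin at its centre. Three to six of the six onions are there, the rest are absent.
- onion3: pickled onion, a pale ball 37 mm in diameter, 25 g; origin at its centre. Three to six of the six onions are there, the rest are absent.
- onion4: pickled onion, a pale ball 37 mm in diameter, 25 g; origin at its centre. Three to six of the six onions are there, the rest are absent.
- onion5: pickled onion, a pale ball 37 mm in diameter, 25 g; origin at its centre. Three to six of the six onions are there, the rest are absent.
- onion6: pickled onion, a pale ball 37 mm in diameter, 25 g; origin at its centre. Three to six of the six onions are there, the rest are absent.

How it is judged (in metres and radians):
On the way, in this order (a step that is already met when the one before it is completed fails the run):
1. the pan is seated fully home on the scale's pegs (centred within 5 mm, flat on the platform within 3 mm) and let go (horizontal distance between pan and scale_seat below 0.005 m and z of pan in the frame of scale_seat between -0.003 and 0.003 m and angle between pan's own z axis and vertical below 0.05 rad and angle between the x axis of pan and the x axis of scale, either way round below 0.07 rad and contact force between the fingers and pan below 0.2 N), for 0.2 s.
2. every onion present lies inside the pan, which is still seated (horizontal distance between pan and scale_seat below 0.005 m and z of pan in the frame of scale_seat between -0.003 and 0.003 m and angle between pan's own z axis and vertical below 0.05 rad and angle between the x axis of pan and the x axis of scale, either way round below 0.07 rad and x of onion1 in the frame of pan between -0.066 and 0.066 m and y of onion1 in the frame of pan between -0.068 and 0.068 m and z of onion1 in the frame of pan between 0.01 and 0.055 m and x of onion2 in the frame of pan between -0.066 and 0.066 m and y of onion2 in the frame of pan between -0.068 and 0.068 m and z of onion2 in the frame of pan between 0.01 and 0.055 m and x of onion3 in the frame of pan between -0.066 and 0.066 m and y of onion3 in the frame of pan between -0.068 and 0.068 m and z of onion3 in the frame of pan between 0.01 and 0.055 m and x of onion4 in the frame of pan between -0.066 and 0.066 m and y of onion4 in the frame of pan between -0.068 and 0.068 m and z of onion4 in the frame of pan between 0.01 and 0.055 m and x of onion5 in the frame of pan between -0.066 and 0.066 m and y of onion5 in the frame of pan between -0.068 and 0.068 m and z of onion5 in the frame of pan between 0.01 and 0.055 m and x of onion6 in the frame of pan between -0.066 and 0.066 m and y of onion6 in the frame of pan between -0.068 and 0.068 m and z of onion6 in the frame of pan between 0.01 and 0.055 m), for 0.2 s.
3. the scoop stands upright and flat on the drip mat, its middle within 40 mm of the mat's middle, and is let go, with all onions still in the pan (horizontal distance between scoop and mat below 0.04 m and angle between scoop's own z axis and vertical below 0.08 rad and z of scoop in the frame of mat below 0.01 m and contact force between the fingers and scoop below 0.2 N and x of onion1 in the frame of pan between -0.066 and 0.066 m and y of onion1 in the frame of pan between -0.068 and 0.068 m and z of onion1 in the frame of pan between 0.01 and 0.055 m and x of onion2 in the frame of pan between -0.066 and 0.066 m and y of onion2 in the frame of pan between -0.068 and 0.068 m and z of onion2 in the frame of pan between 0.01 and 0.055 m and x of onion3 in the frame of pan between -0.066 and 0.066 m and y of onion3 in the frame of pan between -0.068 and 0.068 m and z of onion3 in the frame of pan between 0.01 and 0.055 m and x of onion4 in the frame of pan between -0.066 and 0.066 m and y of onion4 in the frame of pan between -0.068 and 0.068 m and z of onion4 in the frame of pan between 0.01 and 0.055 m and x of onion5 in the frame of pan between -0.066 and 0.066 m and y of onion5 in the frame of pan between -0.068 and 0.068 m and z of onion5 in the frame of pan between 0.01 and 0.055 m and x of onion6 in the frame of pan between -0.066 and 0.066 m and y of onion6 in the frame of pan between -0.068 and 0.068 m and z of onion6 in the frame of pan between 0.01 and 0.055 m), for 0.2 s.
4. the weigh button is pressed down by more than 4.5 mm of its 6 mm, with pan, onions and scoop still in their places (all of step 3 and value of joint weigh above 0.0045 m and horizontal distance between pan and scale_seat below 0.005 m and z of pan in the frame of scale_seat between -0.003 and 0.003 m and angle between pan's own z axis and vertical below 0.05 rad and angle between the x axis of pan and the x axis of scale, either way round below 0.07 rad), for 0.1 s.
At the end, for the whole second after the job is handed in: Pan fully home on the pegs (centred within 5 mm, flat within 3 mm, turned under 4 degrees) with every onion present inside, below the rim; scoop upright and flat on the mat, middle within 40 mm of the mat's middle; both at rest and let go; weigh button pressed last and up again (all of step 1 and all of step 3 and linear speed of each of pan, scoop below 0.02 m/s and value of joint weigh below 0.002 m); the robot touches nothing.
It fails at once if the fingers touch an onion (more than 1 N) (contact force between the fingers and onion1 above 1 N or contact force between the fingers and onion2 above 1 N or contact force between the fingers and onion3 above 1 N or contact force between the fingers and onion4 above 1 N or contact force between the fingers and onion5 above 1 N or contact force between the fingers and onion6 above 1 N).
It fails at once if the jug, the lid or the small jar is shifted by more than 30 mm (distance of any of jug, lid, small_jar from where it was at the start of the episode above 0.03 m).
Of onion1, onion2, onion3, onion4, onion5, onion6 only 3 to 6 are there at a start; the rules pass over those that are not, and their reading is None.
At some moment in a run one of pan, scoop may be knocked a few centimetres aside while the robot is not near it.
It also fails if it takes over 210 s, if anything falls off the work surface, if the arm or the gripper's body presses on something with over 40 N, if the wrist force passes 120 N, or if a joint passes its speed limit or range.

## Working session

There is one attempt and no reset: what is moved stays moved. The work goes in short steps, Python scripts to look and compute and a tool call to move; the robot and the scene stay as the last step left them, time stands still between calls to the robot, and variables do not carry over. Pictures are saved under pics/ and viewed, at most 18 in all, crops included, and the job is handed in when it is done.

Besides the shell and the picture viewer there is one more tool, called after "Call:" in YAML: its name, and indented under it one key for each argument. move_arm: Moves the arm, as the interface text tells. Its arguments: {"type":"object","properties":{"moves":{"type":"array"},"jaw":{"type":"number"},"squeeze":{"type":"number"}},"required":["moves"]}

```bash
mkdir -p pics; ls; python3 - <<'E'
from cell import manip, viewer
import cv2,numpy as np
for n in("top","side"):
    c=viewer.camera(n); cv2.imwrite(f"pics/{n}0.png",c["frame"]); np.savez(f"{n}0.npz",**c)
    print(n,c["fx"],c["fy"],c["cx"],c["cy"],c["D"],c["origin"],c["orientation"])
print(manip.read_state(), manip.grasp_offset)
E
```

```text
pics
top 449.1905190117844 449.1905190117844 280.63154537116526 205.40269762571862 [-0.06282946  0.          0.          0.          0.        ] [ 423.41652953   95.3020835  1245.19128691] [-3.01894802 -0.0131203  -1.54207946]
side 386.6476052873244 386.6476052873244 275.63762913201407 215.11510155987796 [-0.05416926  0.          0.          0.          0.        ] [ 470.92969264 -549.47068605  721.09356546] [-2.3207057   0.01575963 -0.16086259]
{'clock': 0.1, 'joints': array([-1.19260272e+00,  3.00400539e-01,  1.52151192e+00,  1.72672606e-06,
        1.32064533e+00, -6.66110397e-02]), 'qd': array([-3.63921653e-04, -7.97041621e-04, -2.16939046e-03, -3.97451031e-05,
       -5.79782978e-04,  8.02672745e-05]), 'effort': array([ 1.59282823e-03, -5.32639575e+01, -3.53286088e+01,  7.09665706e-02,
        2.34897877e-02, -7.62841250e-05]), 'eef_pos': array([ 236.56639902, -496.2826045 ,  204.95427668]), 'eef_rot': array([-3.14062977e+00, -6.59100036e-05,  4.44804182e-01]), 'wrist_force': array([0.11645648, 0.02758674, 0.33019824]), 'moment': array([ 0.03130038,  0.01484881, -0.0008011 ]), 'finger_force': 0.0, 'finger_gap': 93.951000014334} 18.8
```

View pics/top0.png

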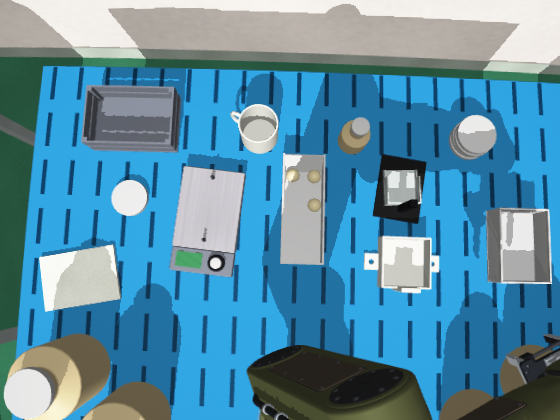

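View pics/side0.png

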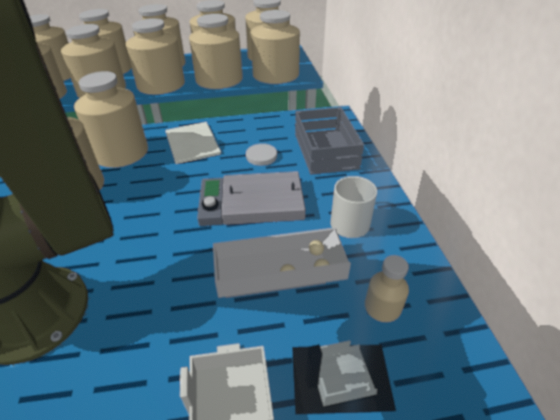

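The top view (image up = +x, right = −y) shows the following:
- Scale at about (208,220): pegs (212,177) and (205,238), button (216,263).
- Tray at (303,210), with onions at (293,175), (314,176) and (314,205).
- Scoop on the mat at (400,188), post near (405,206).
- Pan at (405,263): ears at (371,261) and (433,264), tab at the bottom near (410,290).

The side view agrees.

```bash
cat > h.py <<'E'
import cv2,numpy as np
from scipy.spatial.transform import Rotation as R
def cloud(c):
    h,w=c["z_map"].shape
    K=np.array([[c["fx"],0,c["cx"]],[0,c["fy"],c["cy"]],[0,0,1]],float)
    uv=np.stack(np.meshgrid(np.arange(w),np.arange(h)),-1).reshape(-1,1,2).astype(float)
    r=cv2.undistortPoints(uv,K,np.array(c["D"],float)).reshape(h,w,2)
    d=np.dstack([r,np.ones((h,w))])@R.from_euler("xyz",c["orientation"]).as_matrix().T
    return np.array(c["origin"])+d*c["z_map"][...,None], d
def onplane(c,d,u,v,z):
    o=np.array(c["origin"]); k=(z-o[2])/d[int(round(v)),int(round(u))][2]
    return o+k*d[int(round(v)),int(round(u))]
def box(name):  # u0,u1,v0,v1
    pass
def rect(P,z0,z1,roi,extra=None):
    u0,u1,v0,v1=roi; Q=P[v0:v1,u0:u1]; m=(Q[...,2]>z0)&(Q[...,2]<z1)
    if extra is not None: m&=extra[v0:v1,u0:u1]
    q=Q[m]; (c,s,a)=cv2.minAreaRect(q[:,:2].astype(np.float32))
    return np.round(c,1),np.round(s,1),round(a,2),len(q),np.round(np.median(q[:,2]),1)
E
cat > m0.py <<'E'
from h import *
c=dict(np.load("top0.npz")); P,d=cloud(c)
roi=dict(scale=(165,255,155,285),tray=(275,332,148,270),mat=(365,435,148,225),pan=(358,445,228,300))
print("table",np.median(P[300:330,130:160,2]))
for k,(u0,u1,v0,v1) in roi.items():
    z=P[v0:v1,u0:u1,2]; hh,e=np.histogram(z,np.arange(-6,180,4)); print(k,[(int(a),int(b)) for a,b in zip(e,hh) if b>3])
print("scale",rect(P,36,44,roi["scale"])); print("console",rect(P,27,35,roi["scale"])); print("pegs/button>47",end="")
u0,u1,v0,v1=roi["scale"]; m=(P[v0:v1,u0:u1,2]>46).astype(np.uint8); n,l,s,cc=cv2.connectedComponentsWithStats(m)
for i in range(1,n): q=P[v0:v1,u0:u1][l==i]; print(s[i,4],q.mean(0).round(1),q[:,2].max().round(1),cc[i]+[u0,v0])
E
python3 m0.py; python3 - <<'E'
import cv2,numpy as np
f=cv2.imread("pics/top0.png"); g=cv2.resize(f[145:300,165:445],None,fx=2.85,fy=2.85,interpolation=cv2.INTER_CUBIC); cv2.imwrite("pics/crop0.png",g)
E
```

```text
table 0.5795107987836445
scale [(-6, 808), (-2, 2918), (2, 1202), (6, 65), (10, 13), (14, 14), (18, 14), (22, 13), (26, 214), (30, 726), (34, 1254), (38, 3064), (42, 1123), (46, 74), (50, 43), (54, 55), (58, 9), (62, 10)]
tray [(-6, 362), (-2, 1264), (2, 521), (6, 141), (10, 1181), (14, 1546), (18, 237), (22, 68), (26, 58), (30, 68), (34, 108), (38, 125), (42, 168), (46, 215), (50, 133), (54, 72), (58, 153), (62, 380), (66, 114)]
mat [(-6, 397), (-2, 1451), (2, 1389), (6, 1270), (10, 330), (14, 42), (18, 34), (22, 42), (26, 26), (30, 40), (34, 26), (38, 23), (42, 43), (46, 73), (50, 21), (54, 8), (58, 4), (66, 5), (74, 5), (78, 6), (82, 6), (106, 7), (110, 4), (122, 8), (126, 18), (130, 43), (134, 9)]
pan [(-6, 413), (-2, 2065), (2, 1996), (6, 753), (10, 137), (14, 43), (18, 52), (22, 42), (26, 54), (30, 40), (34, 56), (38, 35), (42, 65), (46, 41), (50, 113), (54, 158), (58, 42), (62, 5), (70, 4), (74, 4), (78, 4), (90, 5), (94, 37), (98, 53), (102, 5)]
scale (array([527.5, 282.5]), array([171. , 282.1]), 84.74, 4738, np.float64(40.1))
console (array([525.5, 281.9]), array([170.5, 28
[... 2954 characters left out ...]
 239.5       ]
1 [ 423.4   95.3 1245.2] 1245.2 [228. 238.]
1 [ 423.4   95.3 1245.2] 1245.2 [191. 243.]
1 [464.4 292.8  46.5] 46.5 [201. 243.]
1 [464.1 212.8  47. ] 47.0 [231. 244.]
1 [ 423.4   95.3 1245.2] 1245.2 [245. 243.]
1 [457.4 343.   47.6] 47.6 [182. 245.]
127 [414.4 249.1  71.3] 1245.2 [215.2992126  262.46456693]
1 [ 423.4   95.3 1245.2] 1245.2 [185. 262.]
1 [417.3 274.3  48.2] 48.2 [207. 261.]
1 [413.3 231.9  47. ] 47.0 [223. 263.]
2 [393.2 245.7  46.2] 46.3 [217.5 270.5]
1 [391.7 252.2  46.5] 46.5 [215. 271.]
1 [ 423.4   95.3 1245.2] 1245.2 [231. 273.]
1 [ 423.4   95.3 1245.2] 1245.2 [168. 276.]
1 [ 423.4   95.3 1245.2] 1245.2 [189. 275.]
1 [ 423.4   95.3 1245.2] 1245.2 [212. 282.]
```

View pics/crop0.png

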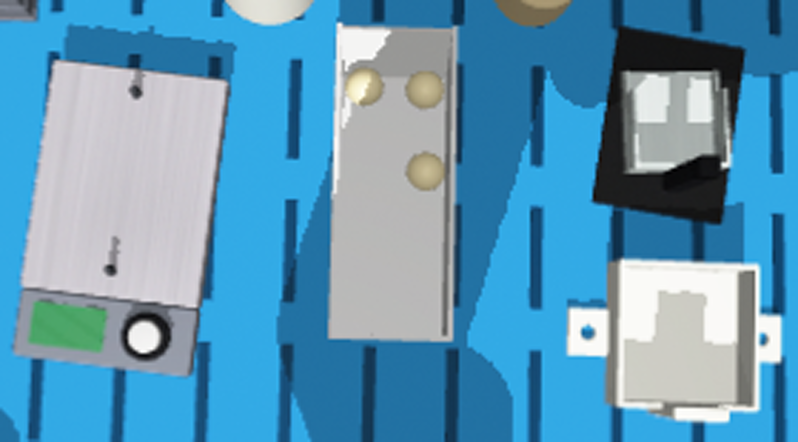

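The crop shows the scale's peg dots at crop (135,91) and (110,270), the button at (145,336), and three onions at (364,86), (425,89) and (425,171). The scoop's lip points to +x, with its post at (695,172). The pan's tab is at the bottom near (700,412), with ear holes at (588,332) and (763,340).

```bash
cat > m1.py <<'E'
from h import *
c=dict(np.load("top0.npz")); P,d=cloud(c); o=np.array(c["origin"],float)
f=c["frame"]; hsv=cv2.cvtColor(f,cv2.COLOR_BGR2HSV); Z=cv2.medianBlur(P[...,2].astype(np.float32),5)
H,S,V=cv2.split(hsv)
def cast(m,roi,z):
    M=np.zeros_like(m); u0,u1,v0,v1=roi; M[v0:v1,u0:u1]=m[v0:v1,u0:u1]
    M=M.astype(np.uint8); n,l,s,_=cv2.connectedComponentsWithStats(M); i=1+np.argmax(s[1:,4]); 
    D=d[l==i]; return (o+(z-o[2])/D[:,2:]*D)[:,:2],(l==i)
def mr(m,roi,z,nm):
    q,mm=cast(m,roi,z); r=cv2.minAreaRect(q.astype(np.float32)); print(nm,np.round(r[0],1),np.round(r[1],1),round(r[2],2),len(q),mm.sum()); return q,mm
nb=S<110
if __name__=="__main__":
    mr(nb&(Z>35)&(V>150),(165,255,155,285),40,"platform")
    mr((V>200)&(S<60),(205,228,250,275),50,"button")
    mr(nb&(Z>56),(275,332,148,270),64,"trayrim")
    mr(nb&(Z>8),(275,332,148,270),64,"trayall64")
    mr((V<45),(365,435,148,225),6,"mat")
    mr(nb&(Z>46),(358,445,228,300),55,"panrim"); mr(nb&(Z>85),(358,445,228,300),98,"tab"); mr(nb,(358,445,228,300),8,"panall8")
    mr((Z>110),(365,435,148,225),131,"post")
    mr(nb&(V>60),(365,435,148,225),8,"scoop")
    for u,v,z in[(212.4,176.9,55),(203.6,239.7,55),(588/2.85+165,332/2.85+145,8),(763/2.85+165,340/2.85+145,8)]+[(x/2.85+165,y/2.85+145,32.5) for x,y in[(364,86),(425,89),(425,171)]]:
        K=np.array([[c["fx"],0,c["cx"]],[0,c["fy"],c["cy"]],[0,0,1]],float)
        r=cv2.undistortPoints(np.array([[[u,v]]],float),K,np.array(c["D"],float))[0,0]; D=R.from_euler("xyz",c["orientation"]).as_matrix()@[r[0],r[1],1]
        print((u,v),(o+(z-o[2])/D[2]*D).round(1))
    # post/tab masks corners
E
python3 m1.py
```

```text
platform [557.8 279.4] [168.5 218. ] 84.73 4901 4901
button [412.7 252.7] [26.1 25.8] 29.04 90 90
trayrim [703.1  24.9] [ 15.  113.2] 0.32 177 177
trayall64 [563.8  25.5] [293.7 114.6] 0.04 4740 4740
mat [ 634.9 -249. ] [127.8 177.8] 81.3 1480 1480
panrim [ 358.4 -258.4] [75.  14.4] 87.93 143 143
tab [ 359.9 -250.9] [51.5 12.3] 85.0 93 93
panall8 [ 424.7 -253.2] [207.1 154.4] 89.54 3282 3282
post [ 577.3 -246.7] [20.4 26. ] 1.73 81 81
scoop [ 637.7 -256.4] [ 99.7 108.2] 1.95 1256 1256
(212.4, 176.9) [642.2 269.6  55. ]
(203.6, 239.7) [473.  284.9  55. ]
(371.31578947368416, 261.49122807017545) [ 428.5 -170.3    8. ]
(432.719298245614, 264.29824561403507) [ 425.  -341.8    8. ]
(292.719298245614, 175.17543859649123) [657.9  52.9  32.5]
(314.1228070175439, 176.2280701754386) [656.8  -6.   32.5]
(314.1228070175439, 205.0) [577.2  -7.5  32.5]
```

```bash
cat >> h.py <<'E'
def plan(x,y,z,yawdeg):
    from cell import manip
    s=manip.read_state(); A=R.from_euler("xyz",s["eef_rot"]).as_matrix()
    t=A.T@(np.array([x,y,z])-s["eef_pos"])/1000
    w=np.radians(yawdeg)-s["eef_rot"][2]; w=(w+np.pi)%(2*np.pi)-np.pi
    print("t=%.1f"%s["clock"],"at",np.round(s["eef_pos"],1),np.round(np.degrees(s["eef_rot"]),1),"gap",round(s["finger_gap"],1),"shift",np.round(t,4),"turn",round(-w,3),"rows>=",int(np.ceil(max(np.linalg.norm(t)/.05,abs(w)/.15))))
E
python3 -c "
from h import *; plan(345,-254,240,88.8)"
```

```text
t=0.1 at [ 236.6 -496.3  205. ] [-179.9   -0.    25.5] gap 94.0 shift [ 0.2021 -0.1721 -0.0349] turn -1.105 rows>= 8
```

Call:
move_arm:
  moves:
    - [0.03,-0.025,-0.035,-0.14]
    - [0.06,-0.05,-0.035,-0.28]
    - [0.09,-0.075,-0.035,-0.42]
    - [0.12,-0.1,-0.035,-0.56]
    - [0.15,-0.125,-0.035,-0.7]
    - [0.18,-0.15,-0.035,-0.84]
    - [0.202,-0.172,-0.035,-0.98]
    - [0.202,-0.172,-0.035,-1.105]
    - [0.202,-0.172,-0.035,-1.105]
    - [0.202,-0.172,-0.035,-1.105]

```text
clock: 1.1
eef_pos: [344.9, -254.5, 240.3]
eef_rot: [-3.141, -0.0, 1.546]
wrist_force: [0.3, 0.6, 0.7]
finger_gap: 93.7
finger_force: 0.0
```

```bash
python3 - <<'E'
from h import *
from cell import viewer
c=viewer.camera("wrist"); np.savez("w1.npz",**c); cv2.imwrite("pics/w1.png",c["frame"]); print(c["origin"],c["orientation"],c["fx"]); plan(359,-254,240,88.8)
E
```

```text
[ 348.27694436 -181.33031104  419.83818881] [ 2.88707106e+00 -4.82690884e-04 -2.38198621e-02] 359.3504422038212
t=1.1 at [ 344.8 -254.6  240.3] [-180.    -0.    88.6] gap 94.3 shift [0.001  0.0142 0.0003] turn -0.004 rows>= 1
```

View pics/w1.png

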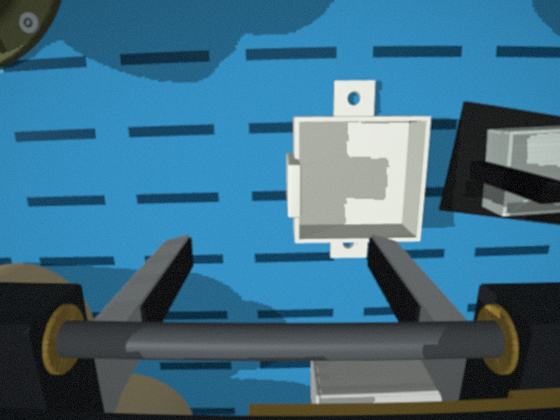

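In the wrist view the tab's top face is at u 287–300, v 153–217. The ear holes are at (353,99) and (348,245), and the rim corners are about (293,117), (432,117), (421,243) and (294,242).

```bash
cat >> h.py <<'E'
def ray(c,u,v,z):
    K=np.array([[c["fx"],0,c["cx"]],[0,c["fy"],c["cy"]],[0,0,1]],float)
    r=cv2.undistortPoints(np.array([[[u,v]]],float),K,np.array(c["D"],float))[0,0]; D=R.from_euler("xyz",c["orientation"]).as_matrix()@[r[0],r[1],1]
    o=np.array(c["origin"],float); return (o+(z-o[2])/D[2]*D).round(1)
E
python3 - <<'E'
from h import *
c=dict(np.load("w1.npz"))
for u,v,z in[(353.5,98,4),(348.5,244,8),(287,153,98),(300,153,98),(288,217,98),(300,217,98),(293,117,55),(432,117,55),(421,243,55),(294,242,55)]: print(u,v,ray(c,u,v,z))
P,_=cloud(c); print(np.round(P[150:222:8,292],0).tolist())
f=cv2.cvtColor(c["frame"],cv2.COLOR_BGR2GRAY); print(f[185,280:310],f[140:226,294])
E
```

```text
353.5 98 [ 431.1 -169.3    4. ]
348.5 244 [ 428.6 -341.4    8. ]
287 153 [ 353.9 -218.4   98. ]
300 153 [ 365.5 -218.6   98. ]
288 217 [ 353.7 -278.    98. ]
300 217 [ 364.9 -278.3   98. ]
293 117 [ 361.2 -187.8   55. ]
432 117 [ 500.5 -190.2   55. ]
421 243 [ 499.  -324.2   55. ]
294 242 [ 360.4 -319.3   55. ]
[[361.0, -226.0, 1.0], [360.0, -228.0, 55.0], [358.0, -230.0, 99.0], [358.0, -237.0, 98.0], [358.0, -245.0, 99.0], [358.0, -252.0, 99.0], [358.0, -260.0, 99.0], [358.0, -268.0, 96.0], [357.0, -275.0, 98.0]]
[126 125 128 123 124 132 157 192 229 239 238 235 235 233 233 233 231 233
 228 210 174 164 170 170 166 174 173 172 169 172] [207 206 207 205 205 210 206 207 205 207 209 208 208 209 200 193 185 173
 151 136 124 125 123 128 158 207 229 235 237 236 235 235 235 235 233 233
 234 236 235 235 233 233 233 234 234 233 234 233 233 234 234 233 233 234
 233 232 233 232 233 232 232 234 232 233 230 232 231 232 230 231 233 230
 232 231 232 231 214 191 188 195 197 201 202 197 199 200]
```

Call:
move_arm:
  moves:
    - [0.001,0.0148,0.03,-0.005]
    - [0.001,0.0148,0.07,-0.005]
    - [0.001,0.0148,0.11,-0.005]
    - [0.001,0.0148,0.145,-0.005]
    - [0.001,0.0148,0.17,-0.005]
    - [0.001,0.0148,0.178,-0.005]
    - [0.001,0.0148,0.178,-0.005]
  squeeze: 40

```text
clock: 1.85
eef_pos: [359.4, -253.8, 62.0]
eef_rot: [-3.14, -0.001, 1.553]
wrist_force: [-0.3, 0.1, -0.1]
finger_gap: 93.8
finger_force: 0.0
```

Call:
move_arm:
  moves:
    - [0,0,0,0]
    - [0,0,0,0]
    - [0,0,0,0]
    - [0,0,0,0]
    - [0,0,0,0]
    - [0,0,0,0]
    - [0,0,0,0]
    - [0,0,0,0]
    - [0,0,0,0]
    - [0,0,0,0]
  jaw: 0.0
  squeeze: 40

```text
clock: 2.85
eef_pos: [359.8, -253.6, 62.4]
eef_rot: [-3.142, -0.0, 1.555]
wrist_force: [0.4, 0.9, -0.6]
finger_gap: 17.6
finger_force: 0.0
```

```bash
python3 -c "
from h import *; plan(359,-254,240,88.8)"
```

```text
t=2.9 at [ 359.8 -253.6   62.4] [-180.    -0.    89.1] gap 17.6 shift [-0.0004 -0.0008 -0.1776] turn 0.005 rows>= 4
```

Call:
move_arm:
  moves:
    - [0,0,0,0]
    - [0,0,0,0]
    - [0,0,0,0]
    - [0,0,0,0]

```text
clock: 3.25
eef_pos: [359.7, -253.6, 62.4]
eef_rot: [-3.141, -0.0, 1.555]
wrist_force: [-2.1, 0.4, 0.2]
finger_gap: 11.9
finger_force: 40.0
```

Call:
move_arm:
  moves:
    - [0,0,-0.003,0]
    - [0,0,-0.01,0]
    - [0,0,-0.025,0]
    - [0,0,-0.045,0]
    - [0,0,-0.07,0]
    - [0,0,-0.1,0]
    - [0,0,-0.12,0]
    - [0,0,-0.13,0]
    - [0,0,-0.13,0]

```text
clock: 4.15
eef_pos: [360.1, -253.8, 193.4]
eef_rot: [3.14, 0.001, 1.555]
wrist_force: [-0.2, 0.3, -2.9]
finger_gap: 11.4
finger_force: 40.0
```

```bash
python3 - <<'E'
from h import *
from cell import viewer
c=viewer.camera("wrist"); np.savez("w2.npz",**c); cv2.imwrite("pics/w2.png",c["frame"]); print(c["origin"],c["orientation"]); plan(563.9,349.1,193,-5.2)
E
```

```text
[ 362.52353803 -180.39804077  372.84100716] [ 2.88568840e+00 -2.27888611e-03 -1.48243896e-02]
t=4.2 at [ 359.7 -253.6  192.3] [180.    0.   89.1] gap 11.8 shift [ 0.6058  0.1945 -0.0008] turn 1.646 rows>= 13
```

View pics/w2.png

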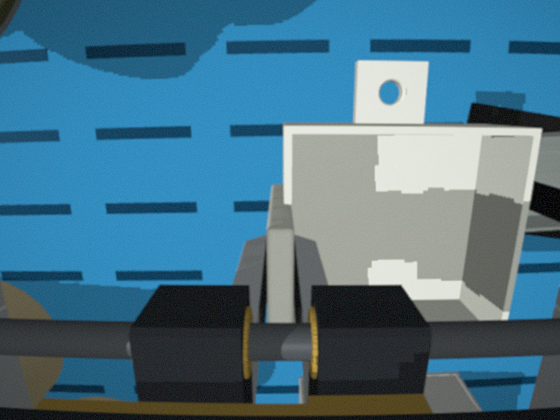

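The pan is held by its tab. One ear hole is at (389.5,92), and the far rim runs along v≈128 from u 286 to 540.

```bash
python3 - <<'E'
from h import *
c=dict(np.load("w2.npz")); P,_=cloud(c)
for z in (135,139): print(ray(c,389.5,92,z))
print(np.round(P[126:130,295:535:30].mean(0),1).tolist()); print(np.round(np.median(P[70:80,360:425:12],axis=0),1).tolist(),np.round(np.median(P[105:118,360:425:12],axis=0),1).tolist())
E
```

```text
[ 433.3 -169.8  135. ]
[ 432.1 -170.   139. ]
[[370.5, -189.2, 185.8], [385.8, -189.3, 186.5], [401.3, -189.5, 185.9], [416.8, -189.7, 185.9], [432.3, -189.8, 186.2], [448.2, -189.8, 186.1], [465.7, -190.0, 183.4], [482.5, -190.0, 183.0]]
[[413.0, -159.4, 139.2], [420.6, -159.4, 138.9], [428.2, -159.3, 139.1], [435.7, -159.4, 139.0], [443.3, -159.5, 139.2], [450.7, -159.6, 139.3]] [[413.8, -181.5, 139.4], [421.4, -181.6, 139.4], [429.1, -181.7, 139.4], [436.8, -181.7, 139.2], [444.7, -181.7, 138.8], [452.5, -181.8, 138.9]]
```

Call:
move_arm:
  moves:
    - [0.01,0.003,-0.01,0.03]
    - [0.03,0.008,-0.02,0.08]
    - [0.055,0.015,-0.03,0.15]
    - [0.085,0.025,-0.03,0.23]
    - [0.115,0.035,-0.03,0.31]
    - [0.145,0.045,-0.03,0.39]
    - [0.175,0.055,-0.03,0.47]
    - [0.205,0.065,-0.03,0.55]
    - [0.235,0.075,-0.03,0.63]
    - [0.265,0.085,-0.03,0.71]
    - [0.295,0.095,-0.03,0.79]
    - [0.325,0.105,-0.03,0.87]

```text
clock: 5.4
eef_pos: [469.8, 71.0, 220.9]
eef_rot: [-3.14, 0.002, 0.682]
wrist_force: [0.2, -0.7, -1.6]
finger_gap: 11.9
finger_force: 40.0
```

```bash
python3 -c "
from h import *; plan(564.3,348.6,220,-5.2)"
```

```text
t=5.4 at [469.8  71.  220.9] [-1.799e+02  1.000e-01  3.910e+01] gap 11.9 shift [ 0.2483 -0.156   0.0007] turn 0.772 rows>= 6
```

Call:
move_arm:
  moves:
    - [0.026,-0.017,0,0.08]
    - [0.052,-0.033,0,0.16]
    - [0.078,-0.049,0,0.24]
    - [0.104,-0.065,0,0.32]
    - [0.13,-0.081,0,0.4]
    - [0.156,-0.097,0,0.48]
    - [0.182,-0.113,0,0.56]
    - [0.205,-0.13,0,0.64]
    - [0.228,-0.144,0,0.71]
    - [0.243,-0.152,0,0.76]
    - [0.248,-0.156,0,0.772]
    - [0.248,-0.156,0,0.772]

```text
clock: 6.6
eef_pos: [563.1, 347.6, 220.8]
eef_rot: [3.141, 0.002, -0.086]
wrist_force: [-0.2, -0.6, -1.7]
finger_gap: 11.9
finger_force: 40.0
```

Call:
move_arm:
  moves:
    - [0,0,0,0]
    - [0,0,0.005,0]
    - [0,0,0.005,0]
    - [0,0,0.005,0]

```text
clock: 7.0
eef_pos: [563.4, 346.9, 217.4]
eef_rot: [3.142, 0.0, -0.087]
wrist_force: [-0.6, 0.4, -2.2]
finger_gap: 11.8
finger_force: 40.0
```

```bash
python3 - <<'E'
from h import *
from cell import viewer
c=viewer.camera("wrist"); np.savez("w3.npz",**c); cv2.imwrite("pics/w3.png",c["frame"]); print(c["origin"],c["orientation"]); plan(564.3,348.6,193,-5.2)
c=viewer.camera("top"); np.savez("t3.npz",**c); 
E
```

```text
[637.76264701 340.66998329 396.92695923] [ 2.88714686e+00  3.24792318e-04 -1.65702789e+00]
t=7.0 at [563.4 347.1 217.6] [-180.   -0.   -5.] gap 11.5 shift [ 0.0007 -0.0016  0.0246] turn 0.003 rows>= 1
```

View pics/w3.png

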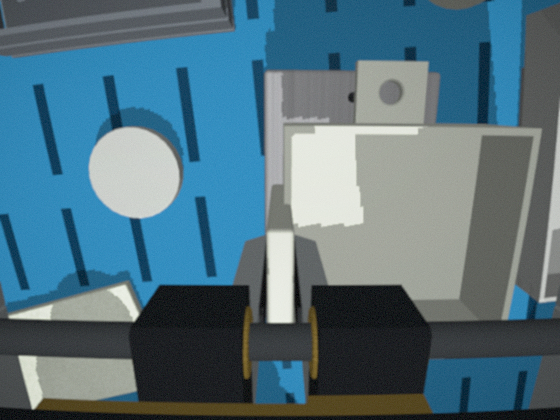

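The far peg shows at about (351,98), partly behind the ear, whose hole is at (390,92). The platform's far edge is at v≈72 between u≈266 and u≈438.

```bash
python3 - <<'E'
from h import *
c=dict(np.load("w3.npz")); P,_=cloud(c)
g=cv2.cvtColor(c["frame"],cv2.COLOR_BGR2GRAY)
print(g[95:101,344:358]); print(g[80,258:275],g[90,430:445],g[64:80,310])
for u,v,z in[(351.5,98,53),(351.5,98,66),(266,80,40),(439,80,40),(310,71.5,40),(390,92,164-4),(390,92,163)]: print(u,v,z,ray(c,u,v,z))
print(np.round(np.median(P[70:80,360:425:12],axis=0),1).tolist())
E
```

```text
[[120 124 122 109  84  47  32  34  35  58  79 101 129 157]
 [117 120 120 104  69  42  35  31  34  58  81 107 130 166]
 [120 120 121 103  61  24  28  29  30  53  83 104 137 158]
 [118 119 120 105  68  40  23  30  35  60  84 107 135 157]
 [120 120 123 112  76  39  29  29  39  54  86 111 136 159]
 [122 120 123 114  86  58  38  33  36  51  86 108 132 158]]
[ 57  59  60  62  59  74 101 128 150 168 173 176 177 173 170 168 173] [123 117 115 119 114 116 115 113 103  92  83  83  81  82  82] [ 85  85  85  83  86  85 104 108 117 122 121 122 124 123 121 127]
351.5 98 53 [643.6 273.8  53. ]
351.5 98 66 [643.4 276.3  66. ]
266 80 40 [667.2 351.5  40. ]
439 80 40 [654.3 186.3  40. ]
310 71.5 40 [671.3 309.4  40. ]
390 92 160 [643.6 269.9 160. ]
390 92 163 [643.5 270.8 163. ]
[[655.5, 289.3, 163.1], [655.0, 281.7, 162.7], [654.3, 274.4, 163.2], [653.8, 266.8, 163.3], [653.3, 259.3, 163.3], [652.7, 251.6, 163.0]]
```

Call:
move_arm:
  moves:
    - [0,0,0.01,0.003]
    - [0,0,0.03,0.003]
    - [0,0,0.055,0.003]
    - [0,0,0.075,0.003]
    - [0,0,0.085,0.003]
    - [0,0,0.09,0.003]
    - [0,0,0.095,0.003]
    - [0,0,0.1,0.003]
    - [0,0,0.105,0.003]
    - [0,0,0.108,0.003]
    - [0,0,0.108,0.003]

```text
clock: 8.2
eef_pos: [563.3, 347.3, 109.1]
eef_rot: [3.141, 0.0, -0.09]
wrist_force: [0.4, 0.2, -2.4]
finger_gap: 11.6
finger_force: 40.0
```

```bash
python3 -c "
from h import *; plan(564.3,348.6,102.4,-5.2)"
```

```text
t=8.2 at [563.3 347.3 109.1] [180.    0.   -5.2] gap 11.6 shift [ 0.0009 -0.0014  0.0067] turn 0.001 rows>= 1
```

Call:
move_arm:
  moves:
    - [0,0,0.002,0]
    - [0,0,0.004,0]
    - [0,0,0.006,0]
    - [0,0,0.0065,0]
    - [0,0,0.0065,0]

```text
clock: 8.7
eef_pos: [563.4, 347.3, 102.9]
eef_rot: [3.142, 0.0, -0.09]
wrist_force: [-0.1, -0.4, -1.9]
finger_gap: 11.7
finger_force: 40.0
```

Call:
move_arm:
  moves:
    - [0,0,0,0]
    - [0,0,0,0]
    - [0,0,0,0]
    - [0,0,0,0]
    - [0,0,0,0]
  jaw: 0.05

```text
clock: 9.2
eef_pos: [563.4, 347.4, 103.0]
eef_rot: [-3.142, -0.0, -0.09]
wrist_force: [-0.3, -0.2, -0.1]
finger_gap: 47.9
finger_force: 0.0
```

```bash
python3 -c "
from h import *; plan(564.3,348.6,102.4,-5.2)"
```

```text
t=9.2 at [563.4 347.4 103. ] [-180.    -0.    -5.2] gap 47.9 shift [ 0.0008 -0.0013  0.0006] turn 0.001 rows>= 1
```

Call:
move_arm:
  moves:
    - [0,0,-0.02,0]
    - [0,0,-0.05,0]
    - [0,0,-0.09,0]
    - [0,0,-0.13,0]
    - [0,0,-0.15,0]
    - [0,0,-0.15,0]
  jaw: 0.094

```text
clock: 9.8
eef_pos: [564.1, 347.8, 256.6]
eef_rot: [-3.138, -0.005, -0.09]
wrist_force: [0.0, 0.4, -1.0]
finger_gap: 92.9
finger_force: 0.0
```

```bash
python3 - <<'E'
from h import *
from cell import viewer
c=viewer.camera("wrist"); np.savez("w4.npz",**c); cv2.imwrite("pics/w4.png",c["frame"])
P,_=cloud(c); Q=P.reshape(-1,3); 
print(c["origin"]); plan(560,-252,260,88)
E
```

```text
[637.59334086 340.80952145 436.37962589]
t=9.8 at [563.7 347.5 253.8] [-1.799e+02 -1.000e-01 -5.200e+00] gap 93.8 shift [ 0.0504  0.5974 -0.0068] turn -1.626 rows>= 12
```

View pics/w4.png

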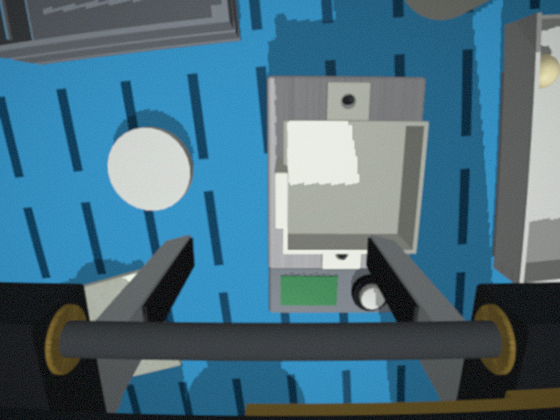

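The pan is seated with both pegs in the ear holes, at (348,100) and (342,255). Next, the scoop.

Call:
move_arm:
  moves:
    - [0.004,0.05,0,-0.14]
    - [0.008,0.1,0,-0.28]
    - [0.012,0.15,0,-0.42]
    - [0.016,0.2,0,-0.56]
    - [0.02,0.25,0,-0.7]
    - [0.025,0.3,0,-0.84]
    - [0.03,0.35,0,-0.98]
    - [0.034,0.4,0,-1.12]
    - [0.038,0.45,0,-1.26]
    - [0.042,0.5,0,-1.4]
    - [0.046,0.55,0,-1.54]
    - [0.05,0.59,0,-1.625]

```text
clock: 11.05
eef_pos: [559.3, -232.0, 251.1]
eef_rot: [-3.139, -0.001, 1.541]
wrist_force: [0.8, -0.4, 1.2]
finger_gap: 94.1
finger_force: 0.0
```

Call:
move_arm:
  moves:
    - [0,0,0,0]
    - [0,0,0,0]
    - [0,0,0,0]

```text
clock: 11.35
eef_pos: [560.0, -229.3, 252.0]
eef_rot: [-3.14, -0.001, 1.535]
wrist_force: [-0.5, -0.4, 1.4]
finger_gap: 93.8
finger_force: 0.0
```

```bash
python3 - <<'E'
from h import *
from cell import viewer
c=viewer.camera("wrist"); np.savez("w5.npz",**c); cv2.imwrite("pics/w5.png",c["frame"])
print(c["origin"]); plan(577,-250,260,88)
E
```

```text
[ 564.40029352 -156.30248429  431.55034565]
t=11.4 at [ 560.1 -229.1  252.4] [-180.   -0.   88.] gap 93.8 shift [-0.0203  0.0176 -0.0077] turn -0.0 rows>= 1
```

View pics/w5.png

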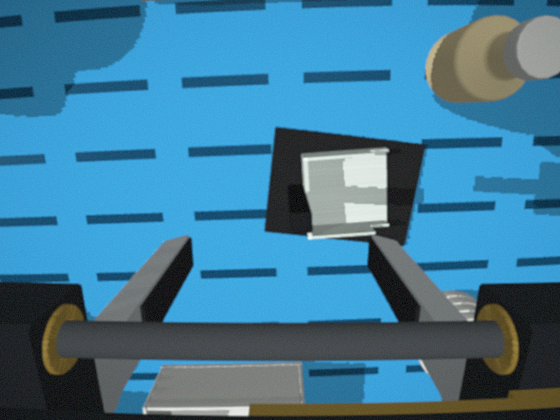

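The scoop lies in the mat with its lip at u≈388 pointing to +x. Its back wall is near u≈303–310 and the post shows dark at about (297,197).

```bash
python3 - <<'E'
from h import *
c=dict(np.load("w5.npz")); P,_=cloud(c); Z=P[...,2]
roi=(slice(125,245),slice(265,425))
Q=P[roi]; 
m=(Q[...,2]>118)&(Q[...,2]<140); q=Q[m]; print("post",len(q),q.mean(0).round(1),cv2.minAreaRect(q[:,:2].astype(np.float32)))
vs,us=np.nonzero(m); print(us.min()+265,us.max()+265,vs.min()+125,vs.max()+125)
m=(Q[...,2]>38)&(Q[...,2]<60); q=Q[m]; print("walls",len(q),cv2.minAreaRect(q[:,:2].astype(np.float32)))
h=c["frame"]; S=cv2.cvtColor(h,cv2.COLOR_BGR2HSV); V=S[...,2]; sc=((V>90)&(S[...,1]<90))[roi].astype(np.uint8)
n,l,s,_=cv2.connectedComponentsWithStats(sc); i=1+np.argmax(s[1:,4]); 
for r in range(150,240,12): 
    x=np.nonzero((l==i)[r-125])[0]; print(r,x.min()+265,x.max()+265,ray(c,x.max()+265,r,8)[:2]) if len(x) else 0
mm=(V<50)[roi].astype(np.uint8); D=cv2.findContours(mm,0,1)[0]; k=max(D,key=cv2.contourArea).reshape(-1,2)+[265,125]
print("mat",cv2.minAreaRect(np.array([ray(c,*p,6)[:2] for p in k],np.float32)))
for u,v,z in[(302,153,50),(386,149,50),(308,237,50),(340,234,50)]: print(u,v,ray(c,u,v,z))
E
```

```text
post 560 [ 578.5 -250.1  130. ] ((578.6812133789062, -251.69674682617188), (19.946128845214844, 20.20488166809082), 2.187849521636963)
288 311 208 233
walls 905 ((617.138427734375, -250.4692840576172), (96.29373168945312, 92.99333953857422), 2.4338274002075195)
150 342 388 [ 690.  -205.1]
162 301 386 [ 688.1 -219.3]
174 302 387 [ 689.8 -233.8]
186 303 387 [ 690.4 -248.5]
198 307 386 [ 689.7 -263.4]
210 310 387 [ 691.6 -278.7]
222 312 386 [ 691.  -294.1]
234 307 375 [ 677.8 -309.3]
mat ((637.1878051757812, -250.2225341796875), (125.83116912841797, 176.9252471923828), 81.6550064086914)
302 153 [ 586.  -200.5   50. ]
386 149 [ 675.4 -199.1   50. ]
308 237 [ 590.9 -295.    50. ]
340 234 [ 626.9 -292.7   50. ]
```

```bash
python3 -c "
from h import *; plan(578.7,-251.4,92,92.3)"
```

```text
t=11.4 at [ 560.1 -229.1  252.4] [-180.   -0.   88.] gap 93.8 shift [-0.0217  0.0195  0.1603] turn -0.076 rows>= 4
```

Call:
move_arm:
  moves:
    - [-0.01,0.01,0.01,-0.04]
    - [-0.0217,0.0195,0.03,-0.076]
    - [-0.0217,0.0195,0.06,-0.076]
    - [-0.0217,0.0195,0.1,-0.076]
    - [-0.0217,0.0195,0.135,-0.076]
    - [-0.0217,0.0195,0.155,-0.076]
    - [-0.0217,0.0195,0.16,-0.076]
    - [-0.0217,0.0195,0.16,-0.076]

```text
clock: 12.2
eef_pos: [579.0, -251.9, 93.0]
eef_rot: [-3.141, -0.0, 1.612]
wrist_force: [-0.7, -0.9, 0.5]
finger_gap: 94.2
finger_force: 0.0
```

```bash
python3 -c "
from h import *; plan(578.7,-251.4,92,92.3)"
```

```text
t=12.2 at [ 579.  -251.9   93. ] [-180.    -0.    92.3] gap 94.2 shift [ 0.0005 -0.0002  0.001 ] turn 0.001 rows>= 1
```

Call:
move_arm:
  moves:
    - [0,0,0,0]
    - [0,0,0,0]
    - [0,0,0,0]
    - [0,0,0,0]
    - [0,0,0,0]
    - [0,0,0,0]
    - [0,0,0,0]
    - [0,0,0,0]
    - [0,0,0,0]
    - [0,0,0,0]
    - [0,0,0,0]
    - [0,0,0,0]
  jaw: 0.0
  squeeze: 55

```text
clock: 13.4
eef_pos: [578.7, -252.8, 92.9]
eef_rot: [-3.141, -0.0, 1.611]
wrist_force: [-0.8, 0.6, 0.4]
finger_gap: 19.1
finger_force: 55.0
```

Call:
move_arm:
  moves:
    - [0,0,0,0]
    - [0,0,0,0]
    - [0,0,-0.005,0]
    - [0,0,-0.02,0]
    - [0,0,-0.04,0]
    - [0,0,-0.07,0]
    - [0,0,-0.1,0]
    - [0,0,-0.12,0]
    - [0,0,-0.12,0]
    - [0,0,-0.12,0]

```text
clock: 14.4
eef_pos: [578.7, -252.7, 212.9]
eef_rot: [3.141, 0.0, 1.611]
wrist_force: [-0.9, 0.2, -2.2]
finger_gap: 19.8
finger_force: 55.0
```

```bash
python3 - <<'E'
from h import *
plan(375,25.5,213,90.2)
E
```

```text
t=14.4 at [ 578.7 -252.7  212.9] [180.    0.   92.3] gap 19.8 shift [ 2.862e-01 -1.924e-01 -2.000e-04] turn 0.037 rows>= 7
```

Call:
move_arm:
  moves:
    - [0.01,-0.005,0,0.003]
    - [0.04,-0.018,0,0.008]
    - [0.08,-0.036,0,0.015]
    - [0.12,-0.054,0,0.02]
    - [0.16,-0.072,0,0.025]
    - [0.2,-0.09,0,0.03]
    - [0.235,-0.105,0,0.037]
    - [0.262,-0.117,0,0.037]
    - [0.278,-0.124,0,0.037]
    - [0.284,-0.126,0,0.037]
    - [0.284,-0.126,0,0.037]
    - [0.284,-0.126,0,0.037]

```text
clock: 15.6
eef_pos: [441.6, 25.5, 212.6]
eef_rot: [-3.141, 0.0, 1.574]
wrist_force: [-0.9, -0.1, -1.3]
finger_gap: 19.6
finger_force: 55.0
```

```bash
python3 - <<'E'
from h import *
from cell import viewer
c=viewer.camera("wrist"); np.savez("w6.npz",**c); cv2.imwrite("pics/w6.png",c["frame"])
t=viewer.camera("top"); np.savez("t6.npz",**t)
print(c["origin"]); plan(441,25.5,101,90.2)
E
```

```text
[442.99231267  98.72278423 392.08301346]
t=15.7 at [441.7  25.3 212.7] [-180.     0.    90.1] gap 20.0 shift [ 0.0002 -0.0006  0.1117] turn -0.001 rows>= 3
```

View pics/w6.png

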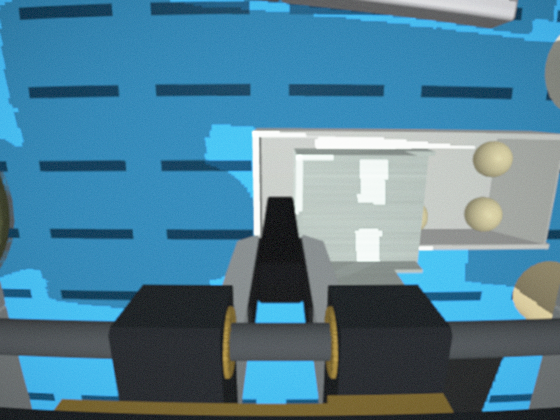

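The wrist view shows the tray under the held scoop: +y rim at v≈131, −y rim at v≈247 and near wall at u≈254. Onions are at (493,158) and (483,214), with one behind the lip at (425,216). The scoop's lip edge runs from (430,152) to (420,262).

```bash
python3 - <<'E'
from h import *
c=dict(np.load("w6.npz")); g=cv2.cvtColor(c["frame"],cv2.COLOR_BGR2GRAY).astype(int)
print(g[124:142,[270,300,500,530]].T.tolist()); print(g[238:254,[450,480,520]].T.tolist()); print(g[[150,180],246:266].tolist()); print(g[[150,180,220],540:560].tolist())
for u,v,z in[(270,131,64),(530,133,64),(450,249,64),(540,246,64),(253.5,160,64),(253.5,180,64),(430,152,126),(420,262,126),(297,150,168),(297,263,168),(493,158,32.5),(483,214,32.5)]: print(u,v,z,ray(c,u,v,z))
P,_=cloud(c); q=P[145:275,290:440]; m=(q[...,2]>140)&(q[...,2]<185); print(cv2.minAreaRect(q[m][:,:2].astype(np.float32)))
m=(q[...,2]>122)&(q[...,2]<132); Q=q[m]; A=np.c_[Q[:,:2],np.ones(len(Q))]; print("floor plane",np.linalg.lstsq(A,Q[:,2],rcond=None)[0],np.median(Q[:,2]),cv2.minAreaRect(Q[:,:2].astype(np.float32)))
for k in range(210,270,12): print(k,P[k,278].round(1), end=" ")
E
```

```text
[[122, 120, 123, 130, 138, 147, 188, 239, 253, 252, 253, 252, 246, 230, 217, 210, 209, 205], [123, 116, 125, 128, 138, 150, 161, 189, 224, 245, 252, 252, 246, 230, 212, 206, 210, 207], [119, 115, 118, 118, 112, 123, 131, 137, 153, 178, 193, 198, 196, 196, 185, 169, 163, 167], [116, 112, 116, 116, 113, 119, 126, 132, 146, 164, 184, 191, 196, 194, 189, 181, 165, 163]]
[[143, 144, 146, 146, 144, 148, 163, 189, 200, 200, 197, 193, 179, 168, 165, 166], [144, 144, 144, 143, 144, 148, 164, 190, 195, 202, 194, 169, 133, 120, 120, 117], [153, 145, 140, 143, 139, 147, 169, 191, 196, 197, 188, 151, 123, 114, 119, 113]]
[[165, 170, 169, 166, 167, 175, 207, 245, 251, 252, 253, 252, 238, 177, 143, 175, 205, 212, 209, 209], [168, 168, 167, 169, 163, 166, 192, 227, 249, 252, 252, 252, 242, 187, 146, 156, 184, 204, 208, 206]]
[[160, 162, 158, 163, 162, 164, 164, 163, 162, 164, 159, 160, 159, 159, 158, 163, 163, 164, 161, 156], [168, 165, 162, 167, 166, 164, 162, 163, 160, 163, 158, 162, 159, 163, 160, 167, 172, 157, 130, 115], [166, 164, 165, 162, 163, 166, 161, 166, 170, 167, 145, 124, 114, 116, 117, 116, 115, 112, 115, 114]]
270 131 64 [434.2  80.8  64. ]
530 133 64 [674.8  81.9  64. ]
450 249 64 [612.  -32.4  64. ]
540 246 64 [705.9 -29.8  64. ]
253.5 160 64 [419.   54.6  64. ]
253.5 180 64 [418.8  35.9  64. ]
430 152 126 [555.1  69.7 126. ]
420 262 126 [556.7 -18.8 126. ]
297 150 168 [453.7  74.9 168. ]
297 263 168 [454.9  -0.9 168. ]
493 158 32.5 [661.3  54.3  32.5]
483 214 32.5 [659.3  -5.4  32.5]
((500.4403381347656, 25.905410766601562), (101.9781723022461, 93.76239013671875), 0.3718043565750122)
floor plane [ 2.51841837e-04 -3.04756285e-04  1.27874743e+02] 127.95316861265798 ((502.4123229980469, 27.191497802734375), (90.92643737792969, 103.179443359375), 89.7140121459961)
210 [442.   35.9 167. ] 222 [442.2  36.4 194.5] 234 [442.3  36.8 216.3] 246 [442.3  36.1 231.6] 258 [442.4  36.1 245.8]
```

Call:
move_arm:
  moves:
    - [-0.001,-0.003,0.01,0]
    - [-0.001,-0.003,0.03,0]
    - [-0.001,-0.003,0.055,0]
    - [-0.001,-0.003,0.08,0]
    - [-0.001,-0.003,0.1,0]
    - [-0.001,-0.003,0.107,0]
    - [-0.001,-0.003,0.109,0]
    - [-0.001,-0.003,0.109,0]

```text
clock: 16.5
eef_pos: [438.7, 24.8, 104.3]
eef_rot: [3.141, 0.0, 1.574]
wrist_force: [1.0, -0.7, -2.0]
finger_gap: 19.8
finger_force: 55.0
```

Call:
move_arm:
  moves:
    - [0,0,0.001,0]
    - [0,0,0.001,0]
    - [0,0,0.001,0]

```text
clock: 16.8
eef_pos: [438.7, 24.9, 103.4]
eef_rot: [3.141, -0.0, 1.574]
wrist_force: [-0.1, 0.7, -1.9]
finger_gap: 19.1
finger_force: 55.0
```

Call:
move_arm:
  moves:
    - [0,0,0.001,0]
    - [0,0,0.002,0]
    - [0,0,0.002,0]
    - [0,0,0.002,0]

```text
clock: 17.2
eef_pos: [438.5, 24.9, 100.9]
eef_rot: [-3.141, -0.0, 1.574]
wrist_force: [0.4, 0.3, -1.2]
finger_gap: 19.6
finger_force: 55.0
```

Call:
move_arm:
  moves:
    - [0,0,0.0005,0]
    - [0,0,0.001,0]
    - [0,0,0.001,0]
    - [0,0,0.001,0]

```text
clock: 17.6
eef_pos: [438.5, 24.9, 100.8]
eef_rot: [3.141, 0.0, 1.574]
wrist_force: [-7.2, 0.6, 13.6]
finger_gap: 19.5
finger_force: 55.0
```

Call:
move_arm:
  moves:
    - [0,0.003,-0.0006,0]
    - [0,0.009,-0.0006,0]
    - [0,0.017,-0.0006,0]
    - [0,0.026,-0.0006,0]
    - [0,0.035,-0.0006,0]
    - [0,0.044,-0.0006,0]
    - [0,0.053,-0.0006,0]
    - [0,0.062,-0.0006,0]
    - [0,0.071,-0.0006,0]
    - [0,0.08,-0.0006,0]
    - [0,0.089,-0.0006,0]
    - [0,0.098,-0.0006,0]

```text
clock: 18.8
eef_pos: [537.1, 25.2, 100.9]
eef_rot: [-3.141, -0.0, 1.574]
wrist_force: [-5.6, -1.1, 9.6]
finger_gap: 19.9
finger_force: 55.0
```

```bash
python3 - <<'E'
from h import *
from cell import viewer,manip
c=viewer.camera("wrist"); np.savez("w7.npz",**c)
t=viewer.camera("top"); np.savez("t7.npz",**t); s=viewer.camera("side"); np.savez("s7.npz",**s)
a=cv2.resize(t["frame"][130:290,250:390],(400,457)); b=c["frame"][100:300,200:560]; 
im=np.zeros((457,770,3),np.uint8); im[:,:400]=a; im[:200,405:765]=b; im[205:455,405:765]=cv2.resize(s["frame"][220:320,205:355],(360,250)); cv2.imwrite("pics/m7.png",im); print(manip.read_state()["wrist_force"])
plan(560,24.9,100.5,90.2)
E
```

```text
[2.77387116 0.3873756  2.83007791]
t=18.9 at [537.9  25.2 100.9] [179.9   0.   90.2] gap 19.8 shift [-0.0004  0.0221  0.0004] turn -0.001 rows>= 1
```

View pics/m7.png

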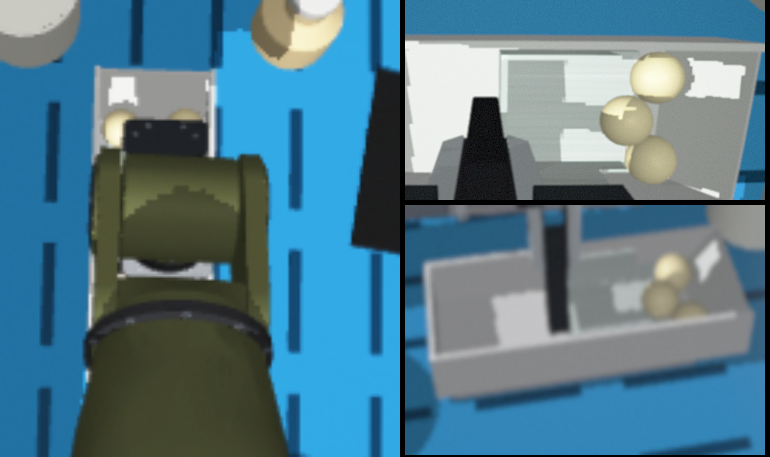

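The combined picture shows all three onions at the scoop's lip by the far wall. One of them already lies over the lip, and the scoop is straight in the tray.

Call:
move_arm:
  moves:
    - [0,0.008,-0.0002,0]
    - [0,0.02,-0.0002,0]
    - [0,0.0225,-0.0002,0]
    - [0,0.0225,-0.0002,0]
    - [0,0.0225,-0.0002,0]
    - [0,0.0225,-0.0002,0]

```text
clock: 19.55
eef_pos: [559.4, 25.3, 100.9]
eef_rot: [3.14, 0.0, 1.574]
wrist_force: [2.9, -0.7, 3.4]
finger_gap: 20.0
finger_force: 55.0
```

```bash
python3 - <<'E'
from h import *
from cell import viewer,manip
c=viewer.camera("wrist"); np.savez("w8.npz",**c); cv2.imwrite("pics/w8.png",c["frame"][60:300,180:560]); print(manip.read_state()["wrist_force"])
plan(560,24.9,100.5,90.2)
E
```

```text
[ 2.99052416e+00 -2.92604129e-03  2.24687409e+00]
t=19.6 at [559.4  25.3 100.9] [179.9   0.   90.2] gap 19.5 shift [-0.0004  0.0006  0.0004] turn -0.001 rows>= 1
```

View pics/w8.png

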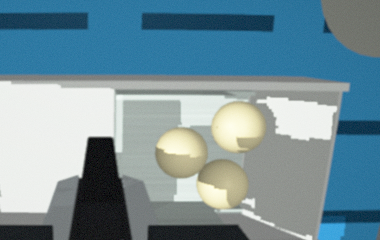

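```bash
cat > balls.py <<'E'
from h import *
def balls(c,zc,show=True,roi=None):
    hsv=cv2.cvtColor(c["frame"],cv2.COLOR_BGR2HSV); m=((hsv[...,0]>15)&(hsv[...,0]<40)&(hsv[...,1]>35)&(hsv[...,2]>70)).astype(np.uint8)
    if roi: M=np.zeros_like(m); u0,u1,v0,v1=roi; M[v0:v1,u0:u1]=m[v0:v1,u0:u1]; m=M
    dt=cv2.distanceTransform(m,cv2.DIST_L2,5); out=[]
    for _ in range(6):
        _,r,_,(u,v)=cv2.minMaxLoc(dt)
        if r<6: break
        out.append((u,v,round(r,1),*ray(c,u,v,zc)[:2])); cv2.circle(dt,(u,v),int(r*1.3),0,-1)
    return out
E
python3 - <<'E'
from balls import *
c=dict(np.load("w8.npz")); print(*balls(c,34.5,roi=(290,520,100,300)),sep="\n")
for p in [(418,185),(362,212),(402,244)]: print(ray(c,*p,34.5))
E
```

```text
(405, 235, 15.2, np.float64(652.6), np.float64(11.2))
(363, 225, 12.2, np.float64(621.1), np.float64(18.8))
(415, 252, 10.6, np.float64(661.4), np.float64(-2.1))
(376, 206, 9.6, np.float64(629.6), np.float64(33.1))
(436, 185, 9.4, np.float64(671.4), np.float64(48.5))
(348, 222, 9.4, np.float64(610.2), np.float64(21.1))
[658.4  48.5  34.5]
[619.8  28.6  34.5]
[651.    4.2  34.5]
```

Call:
move_arm:
  moves:
    - [0,0.001,-0.005,0]
    - [0,0.005,-0.014,0]
    - [0,0.011,-0.026,0]
    - [0,0.019,-0.04,0]
    - [0,0.0285,-0.056,0]
    - [0,0.0375,-0.072,0]
    - [0,0.046,-0.086,0]
    - [0,0.054,-0.098,0]
    - [0,0.0615,-0.106,0]
    - [0,0.0685,-0.11,0]
    - [0,0.075,-0.111,0]
    - [0,0.081,-0.111,0]

```text
clock: 20.8
eef_pos: [640.4, 25.5, 211.6]
eef_rot: [-3.141, -0.0, 1.574]
wrist_force: [-0.4, -0.7, -2.1]
finger_gap: 19.8
finger_force: 55.0
```

Call:
move_arm:
  moves:
    - [0,0.0055,0,0]
    - [0,0.0105,0,0]
    - [0,0.015,0,0]
    - [0,0.019,0,0]
    - [0,0.0225,0,0]
    - [0,0.0255,0,0]
    - [0,0.028,0,0]
    - [0,0.03,0,0]
    - [0,0.0315,0,0]
    - [0,0.0325,0,0]
    - [0,0.033,0,0]
    - [0,0.033,0,0]

```text
clock: 22.0
eef_pos: [673.0, 25.6, 211.8]
eef_rot: [3.142, -0.0, 1.574]
wrist_force: [0.0, -1.0, -3.8]
finger_gap: 19.8
finger_force: 55.0
```

```bash
python3 - <<'E'
from h import *
from cell import viewer,manip
c=viewer.camera("wrist"); np.savez("w9.npz",**c); cv2.imwrite("pics/w9.png",c["frame"][60:300,180:560]); print(manip.read_state()["wrist_force"])
plan(505,285,216,84.8)
E
```

```text
[-0.09699573 -1.0371853  -2.11113503]
t=22.1 at [673.   25.6 211.8] [180.   -0.   90.2] gap 19.8 shift [ 0.2599 -0.1672 -0.0042] turn 0.094 rows>= 7
```

View pics/w9.png

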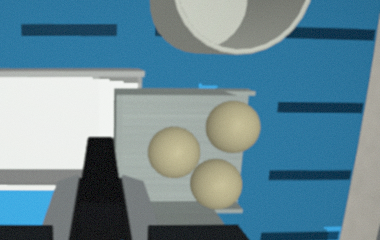

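All three onions are in the scoop, at crop (233,127), (175,152) and (217,184). They have hardly moved relative to it; the lip is at crop u≈245.

```bash
python3 - <<'E'
from h import *
c=dict(np.load("w9.npz"))
for p in [(413,187),(355,212),(397,244)]: print(ray(c,*p,145.3))
print(ray(c,425,200,126),ray(c,432,153,126),ray(c,422,270,126))
E
```

```text
[768.5  47.4 145.3]
[728.4  28.9 145.3]
[760.8   4.6 145.3]
[786.3  33.2 126. ] [787.9  69.3 126. ] [790.3 -25.3 126. ]
```

Call:
move_arm:
  moves:
    - [0.0005,-0.0005,-0.0005,0]
    - [0.002,-0.002,-0.002,0]
    - [0.0045,-0.0045,-0.004,0]
    - [0.008,-0.008,-0.007,0]
    - [0.0125,-0.0125,-0.01,0]
    - [0.018,-0.018,-0.013,0]
    - [0.0245,-0.0245,-0.016,0]
    - [0.032,-0.0315,-0.018,0]
    - [0.04,-0.039,-0.0195,0]
    - [0.048,-0.047,-0.02,0]
    - [0.056,-0.055,-0.02,0]
    - [0.064,-0.063,-0.02,0]

```text
clock: 23.25
eef_pos: [609.1, 90.2, 231.7]
eef_rot: [-3.141, -0.0, 1.574]
wrist_force: [0.4, 0.6, -3.5]
finger_gap: 19.8
finger_force: 55.0
```

Call:
move_arm:
  moves:
    - [0.008,-0.008,0,0.005]
    - [0.016,-0.016,0,0.012]
    - [0.024,-0.024,0,0.02]
    - [0.032,-0.032,0,0.028]
    - [0.04,-0.04,0,0.036]
    - [0.048,-0.048,0,0.044]
    - [0.056,-0.0555,0,0.052]
    - [0.064,-0.062,0,0.06]
    - [0.072,-0.068,0,0.068]
    - [0.08,-0.0735,0,0.076]
    - [0.088,-0.0785,0,0.084]
    - [0.096,-0.083,0,0.092]

```text
clock: 24.45
eef_pos: [526.2, 185.9, 231.8]
eef_rot: [3.142, -0.0, 1.481]
wrist_force: [0.7, 0.1, -2.4]
finger_gap: 19.4
finger_force: 55.0
```

```bash
python3 - <<'E'
from h import *
plan(498,283.4,215,84.8)
E
```

```text
t=24.4 at [526.2 185.9 231.8] [180.   -0.   84.9] gap 19.4 shift [ 0.0946 -0.0368  0.0168] turn 0.001 rows>= 3
```

Call:
move_arm:
  moves:
    - [0.008,-0.0042,0,0]
    - [0.016,-0.0082,0,0]
    - [0.024,-0.012,0,0]
    - [0.032,-0.0155,0,0]
    - [0.0395,-0.0188,0,0]
    - [0.0465,-0.0218,0,0]
    - [0.053,-0.0245,0,0]
    - [0.059,-0.027,0,0]
    - [0.0645,-0.0292,0,0]
    - [0.0695,-0.0312,0,0]
    - [0.074,-0.0329,0,0]
    - [0.078,-0.0343,0,0]

```text
clock: 25.65
eef_pos: [499.2, 266.3, 231.8]
eef_rot: [3.142, -0.0, 1.482]
wrist_force: [0.2, -0.6, -2.7]
finger_gap: 19.8
finger_force: 55.0
```

Call:
move_arm:
  moves:
    - [0.0035,-0.001,0,0]
    - [0.0065,-0.0018,0.001,0]
    - [0.009,-0.0023,0.003,0]
    - [0.011,-0.0025,0.006,0]
    - [0.0127,-0.0025,0.01,0]
    - [0.014,-0.0025,0.014,0]
    - [0.015,-0.0025,0.018,0]
    - [0.0158,-0.0025,0.022,0]
    - [0.0164,-0.0025,0.025,0]
    - [0.0166,-0.0025,0.027,0]
    - [0.0166,-0.0025,0.028,0]
    - [0.0166,-0.0025,0.028,0]

```text
clock: 26.85
eef_pos: [498.3, 282.6, 203.7]
eef_rot: [-3.142, 0.0, 1.482]
wrist_force: [0.5, 0.1, -2.8]
finger_gap: 19.5
finger_force: 55.0
```

```bash
python3 - <<'E'
from h import *
from cell import viewer,manip
c=viewer.camera("wrist"); np.savez("w10.npz",**c); cv2.imwrite("pics/w10.png",c["frame"][40:310,180:560])
plan(498,283.4,190,84.8)
E
```

```text
t=26.9 at [498.3 282.7 203.9] [180.   -0.   84.9] gap 19.3 shift [ 0.0007 -0.0004  0.0139] turn 0.002 rows>= 1
```

View pics/w10.png

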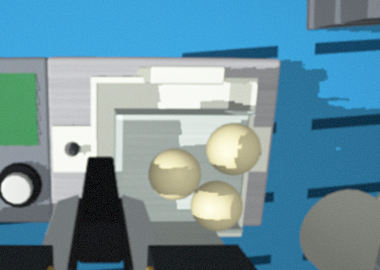

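The scoop with all three onions is over the pan. The lip is at crop u≈245, just inside the pan's far rim at u≈256, and the near ear's hole is on its peg at (72,148).

```bash
python3 - <<'E'
from h import *
c=dict(np.load("w10.npz"))
for u,v,z in [(256,90,95),(252,118,95),(94,80,95),(250,113,117),(243,234,117),(115,115,159),(232,148,137.5),(175,174,137.5),(216,206,137.5)]:
    p=ray(c,u+180,v+40,z); r=(p[:2]-[557.7,278]); print(u,v,p, "scale frame",(r@[.9959,-.0906]).round(1),(r@[.0906,.9959]).round(1))
E
```

```text
256 90 [629.3 330.4  95. ] scale frame 66.6 58.7
252 118 [626.3 308.2  95. ] scale frame 65.6 36.3
94 80 [501.3 348.8  95. ] scale frame -62.6 65.4
250 113 [615.5 315.7 117. ] scale frame 54.1 42.8
243 234 [611.7 217.2 117. ] scale frame 59.3 -55.7
115 115 [513.5 327.9 159. ] scale frame -48.5 45.7
232 148 [594.6 295.1 137.5] scale frame 35.2 20.4
175 174 [553.6 279.6 137.5] scale frame -4.2 1.2
216 206 [583.  252.4 137.5] scale frame 27.5 -23.2
```

Call:
move_arm:
  moves:
    - [0,0,0.002,0]
    - [0,0,0.006,0]
    - [0,0,0.01,0]
    - [0,0,0.012,0]
    - [0,0,0.0125,0]
    - [0,0,0.0125,0]

```text
clock: 27.5
eef_pos: [498.3, 282.7, 191.2]
eef_rot: [-3.142, 0.0, 1.482]
wrist_force: [-0.2, 0.5, -2.1]
finger_gap: 19.7
finger_force: 55.0
```

Call:
move_arm:
  moves:
    - [0,-0.05,0,0]
    - [0,-0.1,0,0]
    - [0,-0.145,0,0]
    - [0,-0.17,0,0]
    - [0,-0.18,0,0]
    - [0,-0.18,0,0]
    - [0,-0.18,0,0]

```text
clock: 28.2
eef_pos: [320.0, 298.8, 191.5]
eef_rot: [3.141, -0.0, 1.482]
wrist_force: [0.4, 1.1, -1.6]
finger_gap: 19.7
finger_force: 55.0
```

```bash
python3 - <<'E'
from h import *
from cell import viewer,manip
c=viewer.camera("wrist"); np.savez("w11.npz",**c); t=viewer.camera("top"); np.savez("t11.npz",**t)
im=np.zeros((600,560,3),np.uint8); im[:300]=c["frame"][:300]; im[300:]=cv2.resize(t["frame"][155:285,150:330],(560,404))[:300]; cv2.imwrite("pics/m11.png",im)
plan(498,283.4,190,84.8)
E
```

```text
t=28.3 at [320.  298.6 191.1] [180.    0.   84.8] gap 19.8 shift [0.0008 0.1786 0.0011] turn 0.001 rows>= 4
```

View pics/m11.png

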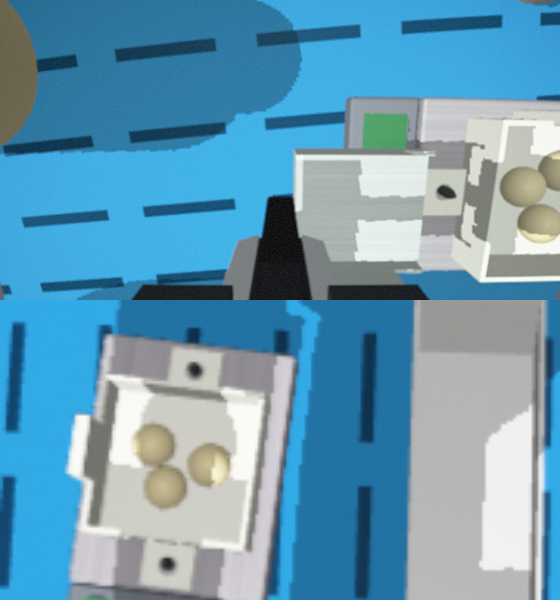

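Picture: all three onions are in the seated pan with both pegs in their holes, and the tray and scoop are empty. The scoop goes back to the mat.

```bash
python3 -c "
from h import *; plan(578.7,-252,240,92.3)"
```

```text
t=28.3 at [320.  298.6 191.1] [180.    0.   84.8] gap 19.8 shift [-0.5252  0.3071 -0.0488] turn -0.13 rows>= 13
```

Call:
move_arm:
  moves:
    - [0,0,-0.015,0]
    - [-0.005,0,-0.035,0]
    - [-0.025,0.01,-0.049,0]
    - [-0.06,0.03,-0.049,-0.02]
    - [-0.095,0.05,-0.049,-0.03]
    - [-0.13,0.07,-0.049,-0.04]
    - [-0.165,0.09,-0.049,-0.05]
    - [-0.2,0.11,-0.049,-0.06]
    - [-0.235,0.13,-0.049,-0.07]
    - [-0.27,0.15,-0.049,-0.08]
    - [-0.305,0.17,-0.049,-0.09]
    - [-0.34,0.19,-0.049,-0.1]

```text
clock: 29.5
eef_pos: [478.9, -59.4, 240.0]
eef_rot: [-3.141, -0.0, 1.581]
wrist_force: [-0.5, 0.3, -2.1]
finger_gap: 19.6
finger_force: 55.0
```

```bash
python3 -c "
from h import *; plan(578.7,-252,240,92.3)"
```

```text
t=29.5 at [478.9 -59.4 240. ] [-180.    -0.    90.6] gap 19.6 shift [-1.936e-01  9.790e-02 -1.000e-04] turn -0.03 rows>= 5
```

Underside target z=6 → TCP 93.

Call:
move_arm:
  moves:
    - [-0.035,0.018,0,-0.01]
    - [-0.07,0.036,0,-0.02]
    - [-0.105,0.054,0,-0.03]
    - [-0.14,0.072,0,-0.03]
    - [-0.168,0.086,0,-0.03]
    - [-0.187,0.095,0,-0.03]
    - [-0.1936,0.098,0,-0.03]
    - [-0.1936,0.098,0.02,-0.03]
    - [-0.1936,0.098,0.05,-0.03]
    - [-0.1936,0.098,0.085,-0.03]
    - [-0.1936,0.098,0.115,-0.03]
    - [-0.1936,0.098,0.13,-0.03]

```text
clock: 30.7
eef_pos: [577.1, -248.7, 107.4]
eef_rot: [-3.138, -0.002, 1.612]
wrist_force: [-0.2, -0.4, -1.2]
finger_gap: 19.7
finger_force: 55.0
```

Call:
move_arm:
  moves:
    - [0,0,0.007,0]
    - [0,0,0.011,0]
    - [0,0,0.014,0]
    - [0,0,0.0155,0]
    - [0,0,0.0163,0]
    - [0,0,0.0163,0]
    - [0,0,0.0163,0]

```text
clock: 31.4
eef_pos: [578.3, -249.4, 94.3]
eef_rot: [3.141, 0.0, 1.612]
wrist_force: [0.3, -1.5, -2.2]
finger_gap: 19.9
finger_force: 55.0
```

Call:
move_arm:
  moves:
    - [0,0,0.0005,0]
    - [0,0,0.001,0]
    - [0,0,0.001,0]
    - [0,0,0.001,0]

```text
clock: 31.8
eef_pos: [578.1, -249.4, 92.9]
eef_rot: [3.142, -0.0, 1.612]
wrist_force: [-0.4, -0.4, -1.9]
finger_gap: 19.8
finger_force: 55.0
```

Call:
move_arm:
  moves:
    - [0,0,0,0]
    - [0,0,0,0]
    - [0,0,0,0]
    - [0,0,0,0]
    - [0,0,0,0]
    - [0,0,0,0]
    - [0,0,0,0]
    - [0,0,0,0]
  jaw: 0.094

```text
clock: 32.6
eef_pos: [578.2, -249.4, 93.0]
eef_rot: [-3.142, 0.0, 1.612]
wrist_force: [0.7, -0.1, -0.1]
finger_gap: 80.0
finger_force: 0.0
```

Call:
move_arm:
  moves:
    - [0,0,-0.02,0]
    - [0,0,-0.05,0]
    - [0,0,-0.09,0]
    - [0,0,-0.13,0]
    - [0,0,-0.16,0]
    - [0,0,-0.16,0]

```text
clock: 33.2
eef_pos: [579.2, -249.8, 257.9]
eef_rot: [3.135, 0.004, 1.612]
wrist_force: [0.7, 0.7, 0.2]
finger_gap: 94.2
finger_force: 0.0
```

```bash
python3 - <<'E'
from h import *
from cell import viewer
c=viewer.camera("wrist"); P,_=cloud(c); Q=P[100:300,200:450]
q=Q[(Q[...,2]>118)&(Q[...,2]<140)]; print(len(q),cv2.minAreaRect(q[:,:2].astype(np.float32)),np.median(q[:,2]))
q=Q[(Q[...,2]>38)&(Q[...,2]<60)]; print(cv2.minAreaRect(q[:,:2].astype(np.float32)))
t=viewer.camera("top"); np.savez("t12.npz",**t); cv2.imwrite("pics/t12.png",t["frame"])
plan(413,252.5,240,84.8)
E
```

```text
551 ((579.3140258789062, -248.51280212402344), (19.53331184387207, 20.507001876831055), 1.9859607219696045) 130.90195909091432
((617.4691162109375, -246.90792846679688), (95.81278228759766, 92.673828125), 2.4352169036865234)
t=33.3 at [ 578.1 -249.4  252.8] [180.    0.   92.4] gap 94.2 shift [ 0.5082 -0.1444  0.0127] turn 0.132 rows>= 11
```

View pics/t12.png

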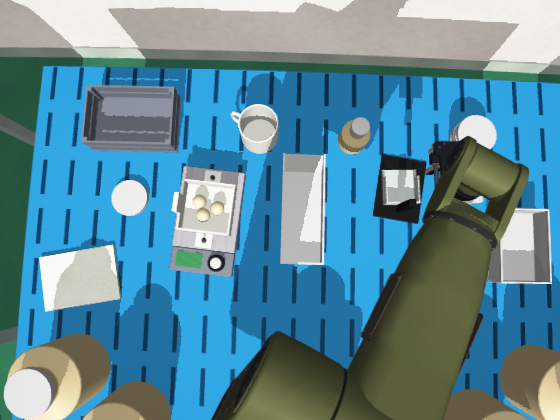

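The scoop stands on the mat at about (402,190), the three onions are in the seated pan at (208,207), and the bystanders haven't moved. Next is the weigh button at (216,263).

Call:
move_arm:
  moves:
    - [0.03,-0.008,0,0.01]
    - [0.075,-0.021,0,0.025]
    - [0.12,-0.034,0,0.035]
    - [0.165,-0.047,0,0.045]
    - [0.21,-0.06,0,0.055]
    - [0.255,-0.073,0,0.065]
    - [0.3,-0.086,0,0.075]
    - [0.345,-0.099,0,0.085]
    - [0.39,-0.112,0,0.095]
    - [0.435,-0.125,0,0.11]
    - [0.475,-0.136,0,0.13]
    - [0.5,-0.142,0,0.132]
  jaw: 0.0
  squeeze: 20

```text
clock: 34.5
eef_pos: [414.1, 246.5, 251.4]
eef_rot: [-3.139, 0.001, 1.481]
wrist_force: [0.4, -0.6, -0.3]
finger_gap: 2.2
finger_force: 0.0
```

Call:
move_arm:
  moves:
    - [0.008,-0.0024,0,0]
    - [0.008,-0.0024,0,0]
    - [0.008,-0.0024,0,0]
    - [0.008,-0.0024,0,0]

```text
clock: 34.9
eef_pos: [414.5, 251.5, 252.7]
eef_rot: [-3.141, 0.0, 1.478]
wrist_force: [-0.9, -0.5, -0.8]
finger_gap: 0.8
finger_force: 0.0
```

```bash
python3 - <<'E'
from m1 import *
from cell import viewer
t=dict(np.load("t12.npz")); print(ray(t,216,263,50))
w=viewer.camera("wrist"); cv2.imwrite("pics/w13.png",w["frame"])
P2,_=cloud(w); hsv=cv2.cvtColor(w["frame"],cv2.COLOR_BGR2HSV)
m=(hsv[...,1]<60)&(hsv[...,2]>110)&(P2[...,2]>44)&(P2[...,2]<56)&(abs(P2[...,0]-413)<25)&(abs(P2[...,1]-252)<25)
print(m.sum(), P2[m].mean(0) if m.any() else 0)
plan(412.7,252.7,70,84.8)
E
```

```text
[412.8 250.1  50. ]
608 [414.72659958 252.43327797  53.43331273]
t=35.0 at [414.5 251.6 252.8] [-180.     0.    84.7] gap 0.6 shift [ 0.0009 -0.0019  0.1828] turn -0.002 rows>= 4
```

Call:
move_arm:
  moves:
    - [0.0005,-0.001,0.03,0]
    - [0.0005,-0.001,0.07,0]
    - [0.0005,-0.001,0.115,0]
    - [0.0005,-0.001,0.155,0]
    - [0.0005,-0.001,0.18,0]
    - [0.0005,-0.001,0.19,0]
    - [0.0005,-0.001,0.193,0]
    - [0.0005,-0.001,0.193,0]

```text
clock: 35.75
eef_pos: [413.8, 253.2, 60.8]
eef_rot: [3.141, -0.001, 1.479]
wrist_force: [-0.2, -0.2, 1.1]
finger_gap: 0.8
finger_force: 0.0
```

Call:
move_arm:
  moves:
    - [0,0,0.003,0]
    - [0,0,0.006,0]
    - [0,0,0.009,0]
    - [0,0,0.0125,0]
    - [0,0,0.015,0]
    - [0,0,0.0155,0]
    - [0,0,0.0155,0]
    - [0,0,0.0155,0]

```text
clock: 36.55
eef_pos: [413.9, 253.6, 47.3]
eef_rot: [3.139, -0.001, 1.48]
wrist_force: [-13.1, -7.5, 44.1]
finger_gap: 0.6
finger_force: 21.8
```

Call:
move_arm:
  moves:
    - [0,0,-0.001,0]
    - [0,0,-0.002,0]
    - [0,0,-0.002,0]

```text
clock: 36.85
eef_pos: [413.8, 253.5, 47.9]
eef_rot: [3.14, -0.001, 1.48]
wrist_force: [-4.9, -3.1, 21.1]
finger_gap: 0.6
finger_force: 10.5
```

Call:
move_arm:
  moves:
    - [0,0,-0.002,0]
    - [0,0,-0.002,0]
    - [0,0,-0.002,0]

```text
clock: 37.15
eef_pos: [413.6, 253.4, 48.7]
eef_rot: [3.141, -0.001, 1.48]
wrist_force: [3.0, 1.3, 3.3]
finger_gap: 0.5
finger_force: 1.8
```

Call:
move_arm:
  moves:
    - [0,0,-0.02,0]
    - [0,0,-0.06,0]
    - [0,0,-0.1,0]
    - [0,0,-0.14,0]
    - [0,0,-0.14,0]
    - [0,0,-0.14,0]

```text
clock: 37.75
eef_pos: [413.0, 253.1, 188.1]
eef_rot: [3.142, -0.0, 1.48]
wrist_force: [-0.3, 0.2, -0.0]
finger_gap: 0.7
finger_force: 0.0
```

```bash
python3 - <<'E'
from h import *
from cell import viewer
w=viewer.camera("wrist"); np.savez("w14.npz",**w); P,_=cloud(w)
hsv=cv2.cvtColor(w["frame"],cv2.COLOR_BGR2HSV)
near=(abs(P[...,0]-413)<35)&(abs(P[...,1]-252)<35)
m=(hsv[...,1]<60)&(hsv[...,2]>130)&near&(P[...,2]>44)&(P[...,2]<60)
k=(hsv[...,2]<40)&near&(P[...,2]>25)&(P[...,2]<60)
print(m.sum(),P[m].mean(0),np.median(P[m][:,2]),"ring",k.sum(),P[k].mean(0),np.median(P[k][:,2]))
ys,xs=np.nonzero(m|k); y0,x0=max(ys.min()-40,0),max(xs.min()-60,0); cv2.imwrite("pics/w14.png",cv2.resize(w["frame"][y0:ys.max()+30,x0:xs.max()+60],None,fx=2,fy=2)); print(x0,y0)
plan(413.5,252,60,84.8)
E
```

```text
834 [414.76999713 252.55086098  53.70740445] 53.99028557130259 ring 558 [417.19058789 256.16037412  44.17792271] 44.181090451625266
198 130
t=37.8 at [412.7 252.9 187.2] [-1.799e+02  1.000e-01  8.480e+01] gap 0.5 shift [-0.0007  0.0011  0.1272] turn -0.0 rows>= 3
```

View pics/w14.png

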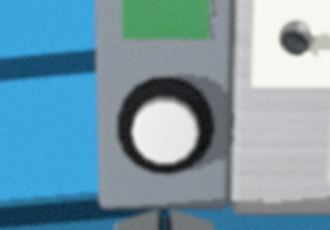

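The button is up again, with its top at about 53.7 mm and the ring at 44 mm. The stiff stop at 47.3 mm was therefore its full 6 mm of travel. I'll check once more that nothing else moved, then hand in.

```bash
python3 - <<'E'
from h import *
from cell import viewer,manip
t=viewer.camera("top"); a=dict(np.load("t12.npz"))["frame"].astype(int)
df=np.abs(t["frame"].astype(int)-a).max(2)
for n,(u0,u1,v0,v1) in dict(pan=(172,245,165,248),mat=(370,428,150,222)).items(): print(n,(df[v0:v1,u0:u1]>60).mean().round(3))
s=viewer.camera("side"); cv2.imwrite("pics/end.png",np.hstack([t["frame"][140:290,160:440],s["frame"][160:310,190:400]])[:, :])
E
```

```text
pan 0.286
mat 0.02
```

View pics/end.png

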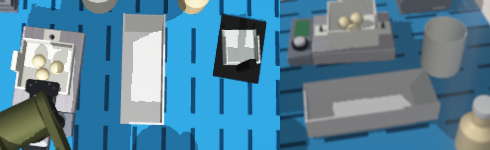

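The pan is seated with the three onions in it, and only the arm's shadow and body changed that region. The scoop is on its mat.

```bash
python3 -c "
from cell import manip
print(manip.sign_off())"
```

```text
the job is handed in; nothing more can be done
None
```

I handed the job in at about 38 s of the 210 s allowed: the pan is on its pegs with all three onions in it, the scoop is back upright on its mat, and the weigh button was pressed last and came back up; sign-off gave no verdict.

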